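# Shim the rocking marker turntable

### The arm

A 7-joint arm with a two-finger parallel gripper is mounted at the origin on the work surface. World frame = base frame: x ahead of the robot, y to its left, z up, the work surface at z = 0. Lengths are in m, angles in rad, forces in N, time in s.
With the tool pointing down it reaches from about 0.4 to 0.85 m from the base axis. Payload 4.5 kg.
Tool frame: the origin (TCP) lies between the finger pads; the fingertips stand r.tip_reach ahead of it and the grasp point (between the pads) lies 11 mm behind it (r.tip_reach is the distance from the TCP to the fingertips, in m); z points along the fingers, y is the line along which they close (so a half turn about z gives the same grasp; the last joint's range is limited). The gripper opens to 88 mm and grips with 3 to 60 N. Pads are 18 mm wide; open, the fingers measure 123 mm over their backs; the gripper's body (75 mm by 187 mm) begins 45 mm behind the grasp point.
Start: joints at [-1.129, 0.689, -0.195, 1.565, 0.157, 0.902, -0.215], TCP at [0.248, 0.574, 0.221] pointing down, gripper open.
Joint ranges: [-3.01, 3.01], [-0.46, 2.08], [-1.47, 1.51], [0.13, 2.56], [-1, 4.14], [0.04, 2.09], [-2.66, 2.66]. Speed limits (rad/s): [2.57, 2.57, 3.14, 3.14, 3.14, 3.14, 3.14].

### API

Orientations are given as a unit quaternion [x, y, z, w].
In Python, from plant import r, vision, workorder gives the robot as it stands.
- The arm moves only by the tool drive_tool, never from a script. Its argument "targets" is a list of rows, each an object of numbers: "tx", "ty", "tz": the shift along the world's x, y, z in units of 0.03 m (1.0 is 0.03 m); "wx", "wy", "wz": the turn, a rotation vector about the world's x, y, z in units of 60 degrees (1.0 is 60 degrees); "claw": the opening, from -1 (shut) to 1 (fully open). A call has exactly 8 rows; each row shifts and turns the commanded pose from where the row before left it; what a row does not reach is not made up. A row lasts 1/10 s, in which the tool goes at most 50 mm and 8.59 degrees, less where a joint would pass 70% of its speed; a pose out of reach is approached as far as the arm can. A call with a number of a shift or a turn outside -1 to 1 is refused whole. A call with a gripper value outside its range is refused whole. The fingers move at their own pace and stop on an object; "force" is the grip in N (left out, the last holds). Time passes only in rows, so rows that do not move let the fingers close, or fill a call up. It gives the time, the measured TCP pose, the force, the opening and the grip force at its end, in the units of the state.
- r.get_state(): the state, without advancing time (a new reading comes with each control period).
- vision.snapshot(name): name is "scene" or "top" or "wrist"; returns a dict with "image" (384x512x3 uint8, blue, green, red), "range_z" (384x512 float32, m along the optical axis (not along the pixel's ray), 0 where there is no reading), "K" (3x3 intrinsics, pixels), "cam_to_world" (4x4, takes a point from camera to world coordinates). Camera axes: x right, y up, looking along -z (the intrinsics and any distortion apply to the point x, -y, -z); pixel columns grow to the right and rows downward; lengths in m; the calibration is good to about 2 mm. A picture is of the moment at which its call begins.
- workorder.finish_job(): hands the job in; it is judged then, once.
The state is a dict: "clock": time; "q": joint angles; "qd": joint speeds; "joint_torque": joint torques, N m; "tool_pos": TCP position; "eef_rot": TCP orientation; "contact_force": force on the tool from outside, world axes, zero at the start; "moment": the same for the moment, N m; "opening": opening from 0.0 (shut) to 1.0 (fully open); "finger_force": force on a finger pad.
Only numpy, scipy, OpenCV 4.12 (cv2) and the standard library are available. Lean on these libraries where they do the work, as an engineer would, in place of code of your own. Each camera call takes 0.05 s, during which the arm holds its last target. There are 200 camera calls.

### The job

The little marker turntable on the shelf sits tipped and rocks because its front foot is too short to reach the shelf. Push the white wedge shim, thin end first, under that short foot until the rocking stops and the turntable stands level with that foot resting on the wedge. Only push the wedge along the shelf: do not pick it up, do not touch the turntable, do not shove it out of place, and leave the lead pig, the caliper and the bead disc where they are.

Things in the scene. Friction and masses are not known exactly. Their poses are not given: they have to be found in the camera images.
- wedge: Loose white nylon wedge lying flat, 110 mm long, 40 wide, 60 g. Origin: centre of underside; x axis points to the thin end (x = +55 mm, 2 mm thick), z up. Upright heel face to push on at x = -55 mm, 40 mm wide, 20 tall; the top is a plane slope (11 mm thick at the middle). It starts with the thin end roughly towards the short foot and 30 to 60 mm from it.
- stand: Loose turntable, 1.6 kg: aluminium platter, 170 mm diameter, two red arrows fixed on it, top about 60 mm high, on a dark T-shaped base leaning on a boss. Origin: on the shelf under the platter centre. x axis points from the short foot to the rear crossbar; z starts vertical although the platter is tipped. Rear feet at x = 55, y = +-85 mm; they do not slide when the wedge is pushed in gently.
- short_foot (a point): Lowest point of the front foot, a rubber dome of 10 mm radius, 125 mm from the platter centre towards -x of the stand, 12 mm inside the end of the 28 mm wide spine. It hangs 5 mm above the shelf at the start, 13 mm when level: it then rests on the wedge 66 mm from the thin end (11 mm from its origin towards the heel). Pushing in takes 3 to 8 N; the wedge stays where left.
- platter_top (a point): Centre of the platter's upper face, about 50 mm above the shelf. Its z axis is the platter's normal: tipped about 0.044 rad (2.5 degrees) towards the short foot at the start, vertical when the stand is level.
- lead_pig: Bystander: squat dull grey lead pot with lid, 66 mm diameter, 68 mm tall. Origin: centre of its underside.
- caliper: Bystander: steel caliper lying flat, 200 mm long along its x axis, jaws towards +y, up to 8 mm thick. Origin: under the middle of its beam.
- bead_disc: Bystander: clear acrylic disc with one small lead bead at its centre, 64 mm diameter, 8 mm thick. Origin: centre of its underside.
Things that resemble listed ones, but are neither listed nor needed, are in the scene too. There is more than one size of the wedge; the one meant has the size given above.

How it is judged:
At the end, for the whole second after the job is handed in: The platter is level within 0.015 rad (0.86 degrees), the short foot rests with more than 0.5 N on the sloping top of the wedge (over its 40 mm width), the wedge lies flat on the shelf, and both are at rest (angle between platter_top's own z axis and vertical below 0.015 rad and contact force between wedge and stand above 0.5 N and y of short_foot in the frame of wedge between -0.02 and 0.02 m and x of short_foot in the frame of wedge between -0.05 and 0.03 m and height (world z) of wedge below 0.004 m and angle between wedge's own z axis and vertical below 0.05 rad and linear speed of each of wedge, stand below 0.01 m/s); the robot touches nothing.
It fails at once if the wedge is lifted off the shelf (more than 10 mm) or stood up (more than 0.25 rad) (height (world z) of wedge above 0.01 m or angle between wedge's own z axis and vertical above 0.25 rad).
It fails at once if the robot touches the turntable stand with more than 2 N (contact force between any of the fingers, the arm and stand above 2 N).
It fails at once if the turntable stand is shoved more than 25 mm or tipped more than 0.09 rad (distance of platter_top from where it was at the start of the episode above 0.025 m or angle between platter_top's own z axis and vertical above 0.09 rad).
It fails at once if the lead pig, the caliper or the bead disc is moved more than 20 mm (distance of any of lead_pig, caliper, bead_disc from where it was at the start of the episode above 0.02 m).
It also fails if it takes over 42 s, if anything falls off the work surface, if the arm or the gripper's body presses on something with over 40 N, if the wrist force passes 120 N, or if a joint passes its speed limit or range.

## Working session

There is one attempt and no reset: what is moved stays moved. The work goes in short steps, Python scripts to look and compute and a tool call to move; the robot and the scene stay as the last step left them, time stands still between calls to the robot, and variables do not carry over. Pictures are saved under pics/ and viewed, at most 10 in all, crops included, and the job is handed in when it is done.

Besides the shell and the picture viewer there is one more tool, called after ">>>" as a command line: name --argument value ..., lists and objects as JSON in quotes. drive_tool: Moves the arm, as the interface text tells. Its arguments: {"type":"object","properties":{"targets":{"type":"array","items":{"type":"object","properties":{"tx":{"type":"number"},"ty":{"type":"number"},"tz":{"type":"number"},"wx":{"type":"number"},"wy":{"type":"number"},"wz":{"type":"number"},"claw":{"type":"number"}}}},"force":{"type":"number"}},"required":["targets"]}

```bash
ls; mkdir -p pics
cat > h.py <<'E'
import numpy as np,cv2
from plant import r,vision,workorder
def snap(n,tag):
    s=vision.snapshot(n); cv2.imwrite(f'pics/{tag}.png',s['image']); np.savez(f'pics/{tag}.npz',**s); return s
def world(s,u,v,z=None):
    K,T=s['K'],s['cam_to_world']
    d=np.array([(u-K[0,2])/K[0,0],-(v-K[1,2])/K[1,1],-1.])
    R,t=T[:3,:3],T[:3,3]; w=R@d
    k=s['range_z'][int(round(v)),int(round(u))] if z is None else (z-t[2])/w[2]
    return t+k*w
E
python3 - <<'E'
from h import *
a=snap('top','top0');b=snap('scene','scene0')
print(r.tip_reach,r.get_state(),a['K'],a['cam_to_world'])
cv2.imwrite('pics/both.png',cv2.resize(np.vstack([a['image'],b['image']]),None,fx=.78,fy=.78))
E
```

```text
pics
0.008 {'clock': 0.1, 'q': array([-1.12920737,  0.68986867, -0.19450186,  1.56623655,  0.15731401,
        0.90249011, -0.21514151]), 'qd': array([-0.00137584, -0.00013794,  0.00100194, -0.00253962, -0.00014341,
       -0.00052631, -0.00017431]), 'joint_torque': array([-3.07926348e-03, -5.28495955e+01, -1.27126817e+00, -1.53836900e+01,
       -5.24709548e-02,  1.97768539e-03,  3.94945585e-05]), 'tool_pos': array([0.24768354, 0.57318522, 0.21991034]), 'eef_rot': array([ 2.02470397e-01,  9.79288052e-01, -8.00629036e-04, -9.30294068e-05]), 'contact_force': array([-0.57420207, -0.41340873, -0.11171414]), 'moment': array([ 0.05080558, -0.00248265,  0.00043355]), 'finger_force': 0.0, 'opening': 1.0032001244705848} [[434.78941112   0.         261.39537338]
 [  0.         434.78941112 185.98390452]
 [  0.           0.           1.        ]] [[ 0.0068451   0.97833716 -0.20690469  0.35941911]
 [-0.99996108  0.00554518 -0.00686197  0.00571211]
 [-0.005566    0.2069436   0.97833704  0.95226724]
 [ 0.          0.          0.          1.        ]]
```

View pics/top0.png

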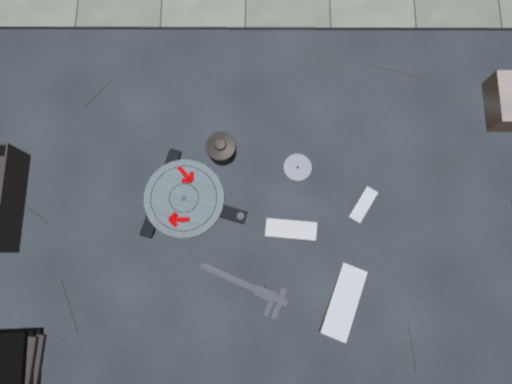

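View pics/scene0.png

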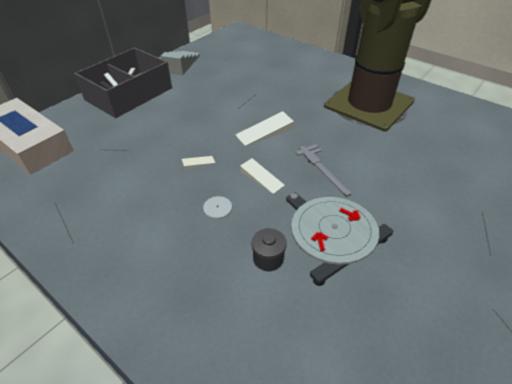

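The top view shows three white wedges: (291,230), about 52x20 px, (364,205), small, and (344,303), large. At about 2.2 mm/px the first one is 110x40 mm, so I choose it. The stand's spine end is at (245,215), the platter centre at (184,198), the pig at (221,147), the caliper at (245,285) and the disc at (298,167). Next I'll check the choice in a close crop and measure it.

Run:
```python
from h import *
s=dict(np.load('pics/top0.npz'))
im=s['image']
cv2.imwrite('pics/crop1.png',cv2.resize(im[140:330,140:340],None,fx=4,fy=4,interpolation=cv2.INTER_CUBIC)[:600])
m=(im.min(2)>170).astype(np.uint8)
n,l,st,c=cv2.connectedComponentsWithStats(m[100:360,130:450])
for i in range(1,n):
    if st[i,4]<200: continue
    v,u=np.where(l==i); u=u+130;v=v+100
    P=np.array([world(s,a,b) for a,b in zip(u,v)])
    q=cv2.minAreaRect(P[:,:2].astype(np.float32)); print(c[i]+[130,100],st[i,4],q)
    box=cv2.boxPoints(q)
    A=np.c_[P[:,:2]-P[:,:2].mean(0),np.ones(len(P))]; print('plane',np.linalg.lstsq(A,P[:,2],rcond=None)[0],box.round(4).tolist())
for p in [(184,198),(240,215),(221,147)]: print(p,world(s,*p))
```

```text
[297.19038817 166.87060998] 541 ((0.5006508827209473, -0.023071616888046265), (0.059617072343826294, 0.2820380628108978), 66.5451431274414)
plane [-2.18367741  0.62970293  0.01374108] [[0.3594000041484833, 0.00570000009611249], [0.6182000041007996, -0.10649999976158142], [0.6419000029563904, -0.051899999380111694], [0.3831000030040741, 0.06040000170469284]]
[363.23809524 204.17099567] 462 ((0.4436100721359253, -0.12592653930187225), (0.04795623570680618, 0.30881643295288086), 41.42837142944336)
plane [0.91790411 3.01539082 0.01190183] [[0.32350000739097595, -0.026000000536441803], [0.5278000235557556, -0.25760000944137573], [0.5637999773025513, -0.22579999268054962], [0.3594000041484833, 0.00570000009611249]]
[290.68969182 228.75132837] 941 ((0.4230816662311554, -0.05024722218513489), (0.10961635410785675, 0.12931253015995026), 88.97201538085938)
plane [-2.37631088  0.21407736  0.01521499] [[0.35749998688697815, -0.1039000004529953], [0.48669999837875366, -0.10620000213384628], [0.4887000024318695, 0.0034000000450760126], [0.3594000041484833, 0.00570000009611249]]
[343.86810431 302.5551655 ] 1994 ((0.337966650724411, -0.09390287846326828), (0.20161943137645721, 0.15482981503009796), 69.4625473022461)
plane [0.29441182 1.22437193 0.01817654] [[0.23010000586509705, -0.16110000014305115], [0.3750999867916107, -0.21549999713897705], [0.4458000063896179, -0.02669999934732914], [0.30079999566078186, 0.027699999511241913]]
(184, 198) [0.5231072  0.17495278 0.05152483]
(240, 215) [0.4905374  0.0574054  0.03171917]
(221, 147) [0.62950578 0.09782411 0.0709907 ]
```

View pics/crop1.png

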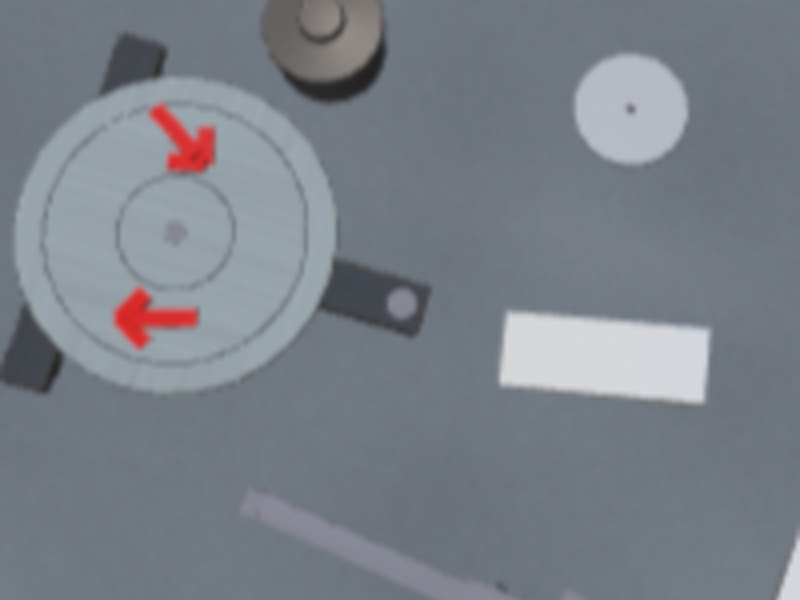

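The crop confirms it: the wedge corners are at crop (507,311), (710,328), (705,403) and (499,385), and the foot screw is at (402,303). The wedge axis is offset from the foot and about 12° off the spine.

Run:
```python
from h import *
s=dict(np.load('pics/top0.npz'))
f=lambda x,y:((x+.5)/4-.5+140,(y+.5)/4-.5+140)
im=s['image']
C=[world(s,*f(*p),z=z) for p,z in [((507,311),.002),((710,328),.02),((705,403),.02),((499,385),.002)]]
for c in C: print(c.round(4))
th=(C[0]+C[3])/2; he=(C[1]+C[2])/2; d=(th-he)[:2]; print('thin',th,'heel',he,'len',np.linalg.norm(d),'w',np.linalg.norm(C[0]-C[3]),np.linalg.norm(C[1]-C[2]),'ang',np.degrees(np.arctan2(d[1],d[0])))
for p in [(515,348),(600,356),(695,364)]: print('z',world(s,*f(*p)))
# foot
ft=world(s,*f(402,303),z=.031); pc=world(s,*f(175,234)); print('foot',ft,world(s,*f(402,303)),'plat',pc)
e=(pc-ft)[:2]; print('dist',np.linalg.norm(e),'ang',np.degrees(np.arctan2(e[1],e[0])))
for n,p in [('spine end',(424,311)),('spine nr',(375,295)),('rear1',(140,55)),('rear2',(30,365)),('disc',(630,108)),('cal tip',(250,500)),('shelf',(460,450))]: print(n,world(s,*f(*p)))
```

```text
[0.4899 0.0009 0.002 ]
[ 0.4788 -0.1083  0.02  ]
[ 0.4386 -0.1048  0.02  ]
[0.4492 0.0051 0.002 ]
thin [0.46953218 0.00302755 0.002     ] heel [ 0.45872968 -0.10653075  0.02      ] len 0.11008957712246181 w 0.04086057183224378 0.04036484648286387 ang 84.36880902564388
z [ 0.46937399 -0.00352509  0.00294554]
z [ 0.46456358 -0.04960305  0.00937617]
z [ 0.45926048 -0.09969463  0.02132356]
foot [0.48983424 0.05716498 0.031     ] [0.4897561  0.05713415 0.03155203] plat [0.52221364 0.17561417 0.05493279]
dist 0.12279509052669828 ang 74.71108831293034
spine end [0.48974772 0.04665501 0.00075786]
spine nr [0.4941988  0.0717443  0.03002045]
rear1 [0.62500382 0.20266666 0.03651894]
rear2 [0.45496697 0.25271519 0.03598589]
disc [ 0.60340987 -0.0672485   0.00986574]
cal tip [0.38638527 0.13783225 0.00903142]
shelf [ 0.41419792  0.02611259 -0.00185688]
```

>>> drive_tool --targets '[{"tx":0.6,"ty":-1,"wz":-0.05,"claw":-1},{"tx":0.6,"ty":-1,"wz":-0.05,"claw":-1},{"tx":0.6,"ty":-1,"wz":-0.05,"claw":-1},{"tx":0.6,"ty":-1,"wz":-0.05,"claw":-1},{"tx":0.6,"ty":-1,"wz":-0.05,"claw":-1},{"tx":0.6,"ty":-1,"wz":-0.05,"claw":-1},{"tx":0.6,"ty":-1,"wz":-0.05,"claw":-1},{"tx":0.6,"ty":-1,"wz":-0.05,"claw":-1}]' --force 10

```text
validation failed for argument at $.ta...
```

>>> drive_tool --targets '[{"tx":0.25,"ty":-1,"wz":-0.05,"claw":-1},{"tx":0.25,"ty":-1,"wz":-0.05,"claw":-1},{"tx":0.25,"ty":-1,"wz":-0.05,"claw":-1},{"tx":0.25,"ty":-1,"wz":-0.05,"claw":-1},{"tx":0.25,"ty":-1,"wz":-0.05,"claw":-1},{"tx":0.25,"ty":-1,"wz":-0.05,"claw":-1},{"tx":0.25,"ty":-1,"wz":-0.05,"claw":-1},{"tx":0.25,"ty":-1,"wz":-0.05,"claw":-1}]'

```text
validation failed for argument at $.ta...
```

>>> drive_tool --targets '[{"ty":-1,"wz":-0.05,"claw":-1},{"ty":-1,"wz":-0.05,"claw":-1},{"ty":-1,"wz":-0.05,"claw":-1},{"ty":-1,"wz":-0.05,"claw":-1},{"ty":-1,"wz":-0.05,"claw":-1},{"ty":-1,"wz":-0.05,"claw":-1},{"ty":-1,"wz":-0.05,"claw":-1},{"ty":-0.7,"wz":-0.05,"claw":-1}]'

```text
validation failed for argument at $.ta...
```

>>> drive_tool --targets '[{"tx":0.6,"ty":-1,"tz":0,"wx":0,"wy":0,"wz":-0.05,"claw":-1},{"tx":0.6,"ty":-1,"tz":0,"wx":0,"wy":0,"wz":-0.05,"claw":-1},{"tx":0.6,"ty":-1,"tz":0,"wx":0,"wy":0,"wz":-0.05,"claw":-1},{"tx":0.6,"ty":-1,"tz":0,"wx":0,"wy":0,"wz":-0.05,"claw":-1},{"tx":0.6,"ty":-1,"tz":0,"wx":0,"wy":0,"wz":-0.05,"claw":-1},{"tx":0.6,"ty":-1,"tz":0,"wx":0,"wy":0,"wz":-0.05,"claw":-1},{"tx":0.6,"ty":-1,"tz":0,"wx":0,"wy":0,"wz":-0.05,"claw":-1},{"tx":0.6,"ty":-1,"tz":0,"wx":0,"wy":0,"wz":-0.05,"claw":-1}]' --force 10

```text
clock: 0.9
tool_pos: [0.3923, 0.3323, 0.2204]
eef_rot: [0.403, 0.915, -0.0, -0.0]
contact_force: [-0.2, -0.3, -0.6]
opening: 0.295
finger_force: 0.0
```

>>> drive_tool --targets '[{"tx":0.25,"ty":-1,"tz":0,"wx":0,"wy":0,"wz":-0.05,"claw":-1},{"tx":0.25,"ty":-1,"tz":0,"wx":0,"wy":0,"wz":-0.05,"claw":-1},{"tx":0.25,"ty":-1,"tz":0,"wx":0,"wy":0,"wz":-0.05,"claw":-1},{"tx":0.25,"ty":-1,"tz":0,"wx":0,"wy":0,"wz":-0.05,"claw":-1},{"tx":0.25,"ty":-1,"tz":0,"wx":0,"wy":0,"wz":-0.05,"claw":-1},{"tx":0.25,"ty":-1,"tz":0,"wx":0,"wy":0,"wz":-0.05,"claw":-1},{"tx":0.25,"ty":-1,"tz":0,"wx":0,"wy":0,"wz":-0.05,"claw":-1},{"tx":0.25,"ty":-1,"tz":0,"wx":0,"wy":0,"wz":-0.05,"claw":-1}]'

```text
clock: 1.7
tool_pos: [0.4518, 0.0925, 0.2205]
eef_rot: [0.584, 0.812, -0.0, -0.0]
contact_force: [0.8, 0.4, 0.5]
opening: 0.001
finger_force: 0.0
```

>>> drive_tool --targets '[{"tx":0.05,"ty":-1,"tz":0,"wx":0,"wy":0,"wz":-0.05,"claw":-1},{"tx":0.05,"ty":-1,"tz":0,"wx":0,"wy":0,"wz":-0.05,"claw":-1},{"tx":0,"ty":-1,"tz":0,"wx":0,"wy":0,"wz":-0.05,"claw":-1},{"tx":0,"ty":-1,"tz":0,"wx":0,"wy":0,"wz":-0.05,"claw":-1},{"tx":0,"ty":-1,"tz":0,"wx":0,"wy":0,"wz":-0.05,"claw":-1},{"tx":0,"ty":-1,"tz":0,"wx":0,"wy":0,"wz":-0.05,"claw":-1},{"tx":0,"ty":-1,"tz":0,"wx":0,"wy":0,"wz":-0.05,"claw":-1},{"tx":0,"ty":-0.8,"tz":0,"wx":0,"wy":0,"wz":-0.05,"claw":-1}]'

```text
clock: 2.5
tool_pos: [0.4544, -0.1421, 0.2205]
eef_rot: [0.741, 0.672, -0.0, -0.0]
contact_force: [0.2, 0.0, 0.1]
opening: 0.005
finger_force: 0.0
```

>>> drive_tool --targets '[{"tx":0,"ty":0,"tz":-1,"wx":0,"wy":0,"wz":0,"claw":-1},{"tx":0,"ty":0,"tz":-1,"wx":0,"wy":0,"wz":0,"claw":-1},{"tx":0,"ty":0,"tz":-1,"wx":0,"wy":0,"wz":0,"claw":-1},{"tx":0,"ty":0,"tz":-1,"wx":0,"wy":0,"wz":0,"claw":-1},{"tx":0,"ty":0,"tz":-1,"wx":0,"wy":0,"wz":0,"claw":-1},{"tx":0,"ty":0,"tz":-1,"wx":0,"wy":0,"wz":0,"claw":-1},{"tx":0,"ty":0,"tz":-0.6,"wx":0,"wy":0,"wz":0,"claw":-1},{"tx":0,"ty":0,"tz":-0.3,"wx":0,"wy":0,"wz":0,"claw":-1}]'

```text
clock: 3.3
tool_pos: [0.4541, -0.1399, 0.0119]
eef_rot: [0.739, 0.673, -0.001, -0.001]
contact_force: [-0.3, -0.4, 0.3]
opening: 0.007
finger_force: 0.0
```

Run:
```python
from h import *
print(r.get_state()['tool_pos'])
s=snap('wrist','w1'); t=snap('top','t1')
cv2.imwrite('pics/c2.png',np.hstack([cv2.resize(s['image'],(400,300)),cv2.resize(t['image'][160:300,200:387],(400,300))]))
```

```text
[ 0.45405618 -0.13990135  0.01191745]
```

View pics/c2.png

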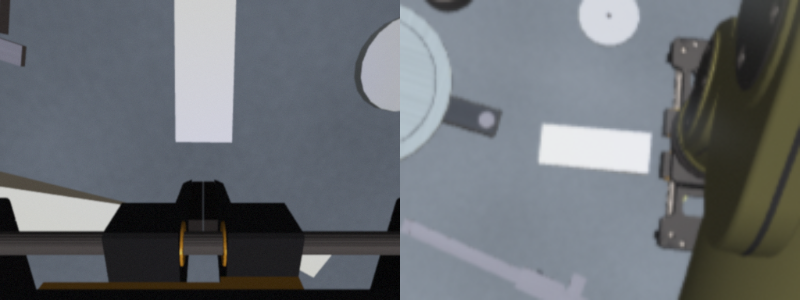

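The wrist view shows the closed fingertips (205,185) square to the heel edge at (176–232,142), with clear floor between them. Starting the push with a slow clockwise turn.

>>> drive_tool --targets '[{"tx":0.05,"ty":0.2,"tz":0,"wx":0,"wy":0,"wz":0,"claw":-1},{"tx":0.05,"ty":0.2,"tz":0,"wx":0,"wy":0,"wz":0,"claw":-1},{"tx":0.04,"ty":0.2,"tz":0,"wx":0,"wy":0,"wz":0,"claw":-1},{"tx":0.04,"ty":0.2,"tz":0,"wx":0,"wy":0,"wz":-0.014,"claw":-1},{"tx":0.03,"ty":0.2,"tz":0,"wx":0,"wy":0,"wz":-0.014,"claw":-1},{"tx":0.03,"ty":0.2,"tz":0,"wx":0,"wy":0,"wz":-0.014,"claw":-1},{"tx":0.03,"ty":0.2,"tz":0,"wx":0,"wy":0,"wz":-0.014,"claw":-1},{"tx":0.03,"ty":0.2,"tz":0,"wx":0,"wy":0,"wz":-0.014,"claw":-1}]'

```text
clock: 4.2
tool_pos: [0.4639, -0.0917, 0.0136]
eef_rot: [0.764, 0.645, 0.0, 0.0]
contact_force: [0.1, 0.0, -0.1]
opening: 0.005
finger_force: 0.0
```

>>> drive_tool --targets '[{"tx":0.03,"ty":0.15,"tz":0,"wx":0,"wy":0,"wz":-0.014,"claw":-1},{"tx":0.03,"ty":0.15,"tz":0,"wx":0,"wy":0,"wz":-0.014,"claw":-1},{"tx":0.03,"ty":0.15,"tz":0,"wx":0,"wy":0,"wz":-0.014,"claw":-1},{"tx":0.03,"ty":0.1,"tz":0,"wx":0,"wy":0,"wz":0,"claw":-1},{"tx":0,"ty":0,"tz":0,"wx":0,"wy":0,"wz":0,"claw":-1},{"tx":0,"ty":0,"tz":0,"wx":0,"wy":0,"wz":0,"claw":-1},{"tx":0,"ty":0,"tz":0,"wx":0,"wy":0,"wz":0,"claw":-1},{"tx":0,"ty":0,"tz":0,"wx":0,"wy":0,"wz":0,"claw":-1}]'

```text
clock: 5.0
tool_pos: [0.4674, -0.076, 0.0137]
eef_rot: [0.778, 0.629, -0.0, 0.0]
contact_force: [0.4, -1.2, 0.8]
opening: 0.009
finger_force: 0.0
```

Run:
```python
from h import *
s=snap('top','t2')
cv2.imwrite('pics/c3.png',cv2.resize(s['image'][160:280,200:360],(800,600),interpolation=cv2.INTER_CUBIC))
```

```text
(no output)
```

View pics/c3.png

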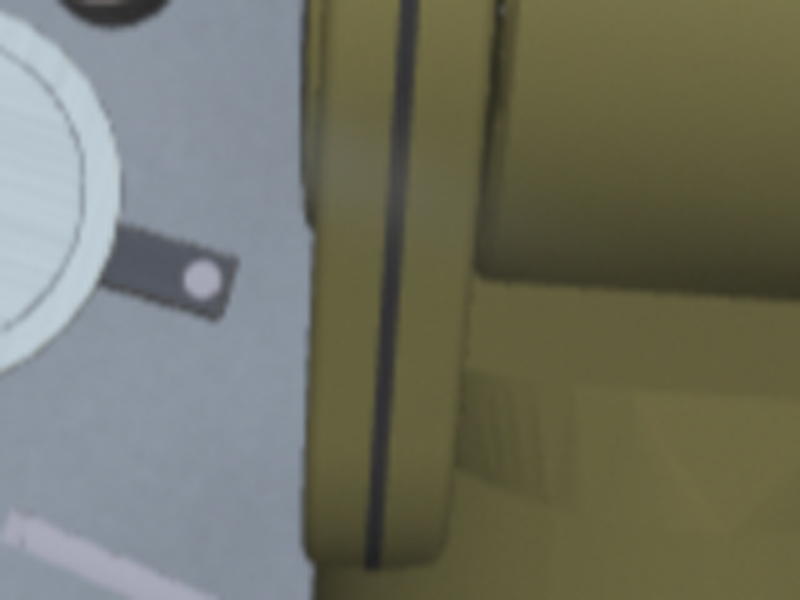

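The arm now hides the wedge from above (its edge is at column 310 of the crop), so I'll use the wrist view.

Run:
```python
from h import *
s=snap('wrist','w2'); t=snap('scene','s2')
cv2.imwrite('pics/c4.png',np.hstack([cv2.resize(s['image'],(480,360)),cv2.resize(t['image'][120:260,200:324],(319,360))]))
```

```text
(no output)
```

View pics/c4.png

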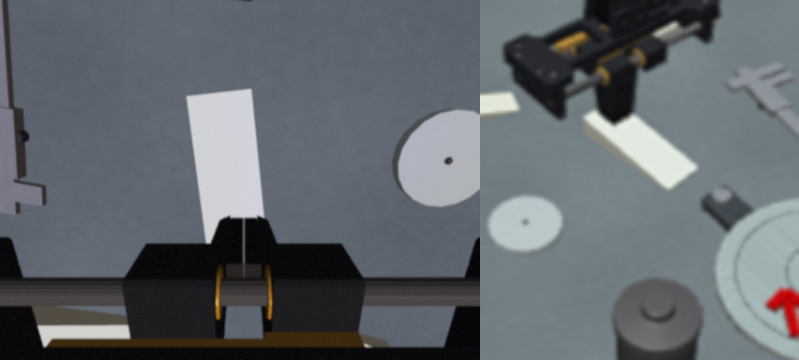

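The wrist view shows the wedge's thin-end corners at (187,96) and (252,89), and its sides running to (208,240) and (264,215). The fingertips sit towards the heel's right side and the wedge is skewed against the tool.

```bash
cat >> h.py <<'E'
def pose(s,pts,k=1.0,shift=(0,0)):
    # pts: thin-left, thin-right, left-edge-near-heel, right-edge-near-heel
    P=[world(s,p[0]*k+shift[0],p[1]*k+shift[1],z=z) for p,z in pts]
    th=(P[0]+P[1])/2; n=P[1]-P[0]; e1=P[0]-P[2]; e2=P[1]-P[3]
    a=[np.degrees(np.arctan2(e[1],e[0])) for e in (e1,e2,np.array([-n[1],n[0]]))]
    print('thin',th.round(4),'w',np.linalg.norm(n).round(4),'angles L,R,front',np.round(a,1))
    A=np.radians(np.mean(a[:2])); d=np.array([np.cos(A),np.sin(A)]); heel=th[:2]-.11*d
    f=np.array([.4895,.0572]); v=f-th[:2]
    print('heel',heel.round(4),'foot in wedge x,y',(55+1e3*v@d).round(1),(1e3*(d[0]*v[1]-d[1]*v[0])).round(1))
E
python3 - <<'E'
from h import *
s=dict(np.load('pics/w2.npz'))
pose(s,[((187,96),.002),((252,89),.002),((208,240),.0185),((264,215),.0165)],k=512/480)
st=r.get_state(); print(st['tool_pos'],st['eef_rot'])
E
```

```text
thin [0.4683 0.0033 0.002 ] w 0.0403 angles L,R,front [84.9 83.8 83.7]
heel [ 0.4575 -0.1062] foot in wedge x,y 110.7 -15.8
[ 0.4674013  -0.07589462  0.01363444] [ 7.77716981e-01  6.28614584e-01 -8.34478081e-06  3.51588804e-05]
```

The wedge reads as unmoved, yet the reported TCP is past the heel. I'll compare the fingertips' depth-measured position with the reported TCP.

Run:
```python
from h import *
for t in ['w1','w2']:
    s=dict(np.load(f'pics/{t}.npz'));T=s['cam_to_world']
    print(t,'cam',T.round(3).tolist())
    c=(205,184) if t=='w1' else (240,222)
    k=512/400 if t=='w1' else 512/480
    for du,dv in [(-12,4),(-12,12),(12,4),(12,12),(0,20)]:
        u,v=(c[0]+du)*k,(c[1]+dv)*k
        print((round(u),round(v)),s['range_z'][int(v),int(u)],world(s,u,v).round(4))
for t,z in [('t1',0),('s2',0)]:
    s=dict(np.load(f'pics/{t}.npz'))
    if t=='s2':
        for p in [(615,120),(600,112),(632,116),(615,95)]:
            u,v=(p[0]-480)*124/319+200,p[1]*140/360+120
            print(p,world(s,u,v).round(4))
        for p in [(586,130),(630,112)]:
            print('heelcorner',world(s,(p[0]-480)*124/319+200,p[1]*140/360+120,z=.02).round(4))
```

```text
w1 cam [[0.996, 0.089, 0.032, 0.461], [-0.094, 0.947, 0.307, -0.061], [-0.003, -0.309, 0.951, 0.177], [0.0, 0.0, 0.0, 1.0]]
(247, 241) 0.15167762 [ 0.4472 -0.131   0.0413]
(247, 251) 0.14243387 [ 0.4478 -0.1307  0.0524]
(278, 241) 0.14904201 [ 0.463  -0.1304  0.0452]
(278, 251) 0.14085007 [ 0.4624 -0.1306  0.0549]
(262, 261) 0.14035548 [ 0.4547 -0.136   0.054 ]
w2 cam [[0.978, 0.2, 0.065, 0.483], [-0.211, 0.93, 0.303, 0.002], [0.0, -0.31, 0.951, 0.179], [0.0, 0.0, 0.0, 1.0]]
(243, 241) 0.14766634 [ 0.4603 -0.0647  0.0462]
(243, 250) 0.14117882 [ 0.4605 -0.0654  0.0536]
(269, 241) 0.14960451 [ 0.4727 -0.0687  0.0437]
(269, 250) 0.1430035 [ 0.4725 -0.0687  0.0523]
(256, 258) 0.13545214 [ 0.4664 -0.0678  0.0596]
(615, 120) [ 0.4783 -0.0665  0.0378]
(600, 112) [ 0.481  -0.0819  0.0408]
(632, 116) [ 0.4428 -0.0747  0.0137]
(615, 95) [ 0.4794 -0.0653  0.0688]
heelcorner [ 0.4906 -0.0914  0.02  ]
heelcorner [ 0.4452 -0.0753  0.02  ]
```

Run:
```python
from h import *
s=dict(np.load('pics/s2.npz'))
for x in (604,612,622):
    for y in range(80,150,6):
        u,v=(x-480)*124/319+200,y*140/360+120
        print((x,y),world(s,u,v).round(3),s['image'][int(round(v)),int(round(u))])
print(r.get_state()['contact_force'],r.tip_reach)
P=[]
for t,k in [('w2',1)]:
    s=dict(np.load(f'pics/{t}.npz'))
    for v in range(180,262,6): print(v,world(s,256,v).round(3),world(s,225,v).round(3),s['image'][v,256])
for p in [(697,166),(670,189)]:
    s=dict(np.load('pics/s2.npz')); print('thin scene',world(s,(p[0]-480)*124/319+200,p[1]*140/360+120,z=.002).round(4))
im=s['image'][120:220,200:324]; cv2.imwrite('pics/c5.png',cv2.resize(im,None,fx=6,fy=6,interpolation=cv2.INTER_CUBIC))
```

```text
(604, 80) [ 0.505 -0.056  0.107] [38 64 79]
(604, 86) [ 0.489 -0.069  0.083] [26 34 40]
(604, 92) [ 0.485 -0.073  0.072] [22 18 17]
(604, 98) [ 0.483 -0.075  0.063] [22 19 20]
(604, 104) [ 0.484 -0.074  0.057] [22 19 19]
(604, 110) [ 0.482 -0.076  0.047] [16 13 12]
(604, 116) [ 0.482 -0.077  0.039] [76 80 77]
(604, 122) [ 0.468 -0.088  0.016] [210 225 214]
(604, 128) [ 0.475 -0.083  0.016] [227 235 229]
(604, 134) [ 0.48  -0.079  0.015] [192 206 199]
(604, 140) [ 0.481 -0.078  0.008] [127 139 140]
(604, 146) [ 0.481 -0.078 -0.   ] [132 134 127]
(612, 80) [ 0.505 -0.047  0.112] [23 22 22]
(612, 86) [ 0.505 -0.048  0.104] [24 20 20]
(612, 92) [ 0.479 -0.069  0.07 ] [24 20 21]
(612, 98) [ 0.481 -0.068  0.065] [22 18 18]
(612, 104) [ 0.482 -0.067  0.059] [22 20 18]
(612, 110) [ 0.481 -0.067  0.052] [24 21 21]
(612, 116) [ 0.483 -0.066  0.046] [19 17 16]
(612, 122) [ 0.483 -0.066  0.039] [53 55 53]
(612, 128) [ 0.468 -0.079  0.014] [226 234 228]
(612, 134) [ 0.475 -0.073  0.014] [226 234 228]
(612, 140) [ 0.48  -0.069  0.012] [216 228 220]
(612, 146) [ 0.482 -0.068  0.007] [123 135 137]
(
[... 830 characters left out ...]
2] [217 211 209]
204 [ 0.468 -0.059  0.012] [ 0.45  -0.054  0.014] [217 210 209]
210 [ 0.467 -0.062  0.013] [ 0.449 -0.058  0.014] [219 210 209]
216 [ 0.466 -0.066  0.014] [ 0.448 -0.062  0.014] [218 209 209]
222 [ 0.466 -0.069  0.015] [ 0.447 -0.065  0.015] [219 211 210]
228 [ 0.465 -0.073  0.015] [ 0.446 -0.069  0.015] [220 211 211]
234 [ 0.466 -0.067  0.036] [ 0.445 -0.073  0.016] [10  9  7]
240 [ 0.466 -0.067  0.042] [ 0.444 -0.076  0.017] [9 6 6]
246 [ 0.466 -0.067  0.049] [ 0.444 -0.08   0.018] [11  9 12]
252 [ 0.466 -0.068  0.054] [ 0.443 -0.084  0.018] [4 2 4]
258 [ 0.466 -0.068  0.06 ] [ 0.453 -0.063  0.063] [9 9 8]
thin scene [0.4494 0.0071 0.002 ]
thin scene [0.4887 0.0054 0.002 ]
```

View pics/c5.png

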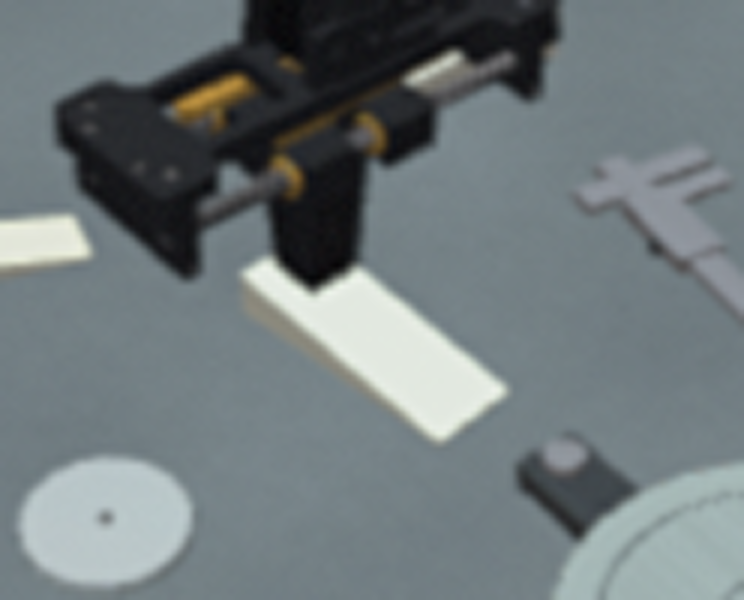

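This close view shows the fingertip hovering above the wedge's top (tip at about crop (315,290)). Depth puts the tip at z≈0.033 m, roughly 28 mm higher than the reported TCP implies. The wedge hasn't moved. I'll back off, lower further and check the tip height.

>>> drive_tool --targets '[{"tx":-0.05,"ty":-0.27,"tz":0,"wx":0,"wy":0,"wz":0.0135,"claw":-1},{"tx":-0.05,"ty":-0.27,"tz":0,"wx":0,"wy":0,"wz":0.0135,"claw":-1},{"tx":-0.05,"ty":-0.27,"tz":0,"wx":0,"wy":0,"wz":0.0135,"claw":-1},{"tx":-0.05,"ty":-0.27,"tz":0,"wx":0,"wy":0,"wz":0.0135,"claw":-1},{"tx":-0.05,"ty":-0.27,"tz":0,"wx":0,"wy":0,"wz":0.0135,"claw":-1},{"tx":-0.05,"ty":-0.27,"tz":0,"wx":0,"wy":0,"wz":0.0135,"claw":-1},{"tx":-0.05,"ty":-0.27,"tz":0,"wx":0,"wy":0,"wz":0.0135,"claw":-1},{"tx":-0.05,"ty":-0.27,"tz":0,"wx":0,"wy":0,"wz":0.0135,"claw":-1}]'

```text
clock: 5.95
tool_pos: [0.4553, -0.1413, 0.0136]
eef_rot: [0.74, 0.672, 0.0, 0.0]
contact_force: [-0.3, 0.6, -1.0]
opening: 0.008
finger_force: 0.0
```

>>> drive_tool --targets '[{"tx":0,"ty":0,"tz":-0.1,"wx":0,"wy":0,"wz":0,"claw":-1},{"tx":0,"ty":0,"tz":-0.1,"wx":0,"wy":0,"wz":0,"claw":-1},{"tx":0,"ty":0,"tz":-0.1,"wx":0,"wy":0,"wz":0,"claw":-1},{"tx":0,"ty":0,"tz":-0.1,"wx":0,"wy":0,"wz":0,"claw":-1},{"tx":0,"ty":0,"tz":-0.1,"wx":0,"wy":0,"wz":0,"claw":-1},{"tx":0,"ty":0,"tz":-0.1,"wx":0,"wy":0,"wz":0,"claw":-1},{"tx":0,"ty":0,"tz":0,"wx":0,"wy":0,"wz":0,"claw":-1},{"tx":0,"ty":0,"tz":0,"wx":0,"wy":0,"wz":0,"claw":-1}]'

```text
clock: 6.75
tool_pos: [0.4554, -0.1405, -0.0045]
eef_rot: [0.741, 0.672, -0.0, -0.0]
contact_force: [0.8, 1.0, 0.0]
opening: 0.004
finger_force: 0.0
```

```bash
cat >> h.py <<'E'
def cloud(s):
    K,T=s['K'],s['cam_to_world']; v,u=np.mgrid[:384,:512]; d=s['range_z']
    X=np.stack([(u-K[0,2])/K[0,0]*d,-(v-K[1,2])/K[1,1]*d,-d],-1)
    return X@T[:3,:3].T+T[:3,3]
E
python3 - <<'E'
from h import *
st=r.get_state(); p=st['tool_pos']; print(p,st['contact_force'])
for n in ('scene','wrist'):
    s=snap(n,'z_'+n); P=cloud(s); im=s['image']
    m=(s['range_z']>0)&(im.max(2)<40)&(abs(P[...,0]-p[0])<.02)&(abs(P[...,1]-p[1])<.015)
    z=np.sort(P[m][:,2]); print(n,len(z),z[:8].round(4), P[m][:,:2].min(0),P[m][:,:2].max(0))
E
```

```text
[ 0.45539794 -0.14045569 -0.00445353] [0.75340757 0.98464622 0.02139667]
scene 236 [0.0178 0.0183 0.0186 0.0187 0.0199 0.0204 0.0204 0.021 ] [ 0.44457673 -0.15517185] [ 0.47500058 -0.12625547]
wrist 3378 [0.0155 0.0156 0.0157 0.0158 0.0158 0.0162 0.0162 0.0163] [ 0.43992192 -0.1506111 ] [ 0.47539058 -0.12546411]
```

The tip is at z≈0.0155 with the TCP reading −0.0045, so the reported height is biased by about 28 mm. Lowering 9 mm more.

>>> drive_tool --targets '[{"tx":0,"ty":0,"tz":-0.1,"wx":0,"wy":0,"wz":0,"claw":-1},{"tx":0,"ty":0,"tz":-0.1,"wx":0,"wy":0,"wz":0,"claw":-1},{"tx":0,"ty":0,"tz":-0.1,"wx":0,"wy":0,"wz":0,"claw":-1},{"tx":0,"ty":0.2,"tz":0,"wx":0,"wy":0,"wz":0,"claw":-1},{"tx":0,"ty":0.2,"tz":0,"wx":0,"wy":0,"wz":0,"claw":-1},{"tx":0.05,"ty":0.2,"tz":0,"wx":0,"wy":0,"wz":0,"claw":-1},{"tx":0.05,"ty":0.2,"tz":0,"wx":0,"wy":0,"wz":0,"claw":-1},{"tx":0,"ty":0,"tz":0,"wx":0,"wy":0,"wz":0,"claw":-1}]'

```text
clock: 7.65
tool_pos: [0.4595, -0.1151, -0.0128]
eef_rot: [0.74, 0.672, 0.0, -0.001]
contact_force: [-0.4, -0.2, -0.4]
opening: 0.006
finger_force: 0.0
```

>>> drive_tool --targets '[{"tx":0.04,"ty":0.15,"tz":0,"wx":0,"wy":0,"wz":-0.014,"claw":-1},{"tx":0.03,"ty":0.15,"tz":0,"wx":0,"wy":0,"wz":-0.014,"claw":-1},{"tx":0.03,"ty":0.15,"tz":0,"wx":0,"wy":0,"wz":-0.014,"claw":-1},{"tx":0.03,"ty":0.15,"tz":0,"wx":0,"wy":0,"wz":-0.014,"claw":-1},{"tx":0.03,"ty":0.15,"tz":0,"wx":0,"wy":0,"wz":-0.014,"claw":-1},{"tx":0.03,"ty":0.15,"tz":0,"wx":0,"wy":0,"wz":-0.014,"claw":-1},{"tx":0.03,"ty":0.15,"tz":0,"wx":0,"wy":0,"wz":-0.014,"claw":-1},{"tx":0,"ty":0,"tz":0,"wx":0,"wy":0,"wz":0,"claw":-1}]'

```text
clock: 8.45
tool_pos: [0.4658, -0.0841, -0.013]
eef_rot: [0.774, 0.633, 0.0, -0.001]
contact_force: [0.5, -0.5, 0.2]
opening: 0.006
finger_force: 0.0
```

```bash
cat >> h.py <<'E'
def wedge(tag):
    "wedge pose from the wrist view, aligned to the thin end (front edge of the white blob)"
    s=snap('wrist',tag); P=cloud(s); p=r.get_state()['tool_pos']
    m=((s['image'].min(2)>150)&(s['range_z']>0)&(abs(P[...,0]-p[0])<.05)&(P[...,1]>p[1]-.01)&(P[...,1]<p[1]+.16)).astype(np.uint8)
    n,l,st,c=cv2.connectedComponentsWithStats(m); i=1+np.argmax(st[1:,4])
    Q=P[l==i]; q=cv2.minAreaRect(Q[:,:2].astype(np.float32)); b=cv2.boxPoints(q)
    b=b[np.argsort(b[:,1])]; th=b[2:].mean(0); d=th-b[:2].mean(0); L=np.linalg.norm(d); d/=L
    f=np.array([.4895,.0572]); v=f-th
    print('thin',th,'size',q[1],'ang',np.degrees(np.arctan2(d[1],d[0])),'zmax',np.percentile(Q[:,2],99),'heel',th-.11*d)
    print('foot in wedge x,y mm',55+1e3*v@d,1e3*(d[0]*v[1]-d[1]*v[0])); st=r.get_state(); print(st['clock'],st['tool_pos'],st['contact_force'])
E
python3 -c "
from h import *; wedge('w5')"
```

```text
thin [0.48229522 0.03525817] size (0.12113000452518463, 0.04408593475818634) ang 79.99268 zmax 0.02110772499134681 heel [ 0.4631801  -0.07306825]
foot in wedge x,y mm 77.86000407673568 -3.2822507591468377
8.5 [ 0.4657651  -0.0845644  -0.01294649] [-0.73753922 -0.279056   -0.77811066]
```

The wedge now lies at 80°, with the foot 3 mm off its axis. Pushing straight along the axis.

>>> drive_tool --targets '[{"tx":0.03,"ty":0.16,"tz":0,"wx":0,"wy":0,"wz":0,"claw":-1},{"tx":0.03,"ty":0.16,"tz":0,"wx":0,"wy":0,"wz":0,"claw":-1},{"tx":0.03,"ty":0.16,"tz":0,"wx":0,"wy":0,"wz":0,"claw":-1},{"tx":0.03,"ty":0.16,"tz":0,"wx":0,"wy":0,"wz":0,"claw":-1},{"tx":0.03,"ty":0.16,"tz":0,"wx":0,"wy":0,"wz":0,"claw":-1},{"tx":0.03,"ty":0.16,"tz":0,"wx":0,"wy":0,"wz":0,"claw":-1},{"tx":0.03,"ty":0.16,"tz":0,"wx":0,"wy":0,"wz":0,"claw":-1},{"tx":0,"ty":0,"tz":0,"wx":0,"wy":0,"wz":0,"claw":-1}]'

```text
clock: 9.3
tool_pos: [0.4721, -0.0505, -0.0129]
eef_rot: [0.774, 0.633, 0.0, -0.001]
contact_force: [-0.3, 0.1, 0.0]
opening: 0.008
finger_force: 0.0
```

```bash
python3 -c "
from h import *; wedge('w6')"
```

```text
thin [0.48977304 0.06788025] size (0.11943434923887253, 0.04547727853059769) ang 79.61857 zmax 0.021230862914334323 heel [ 0.469951   -0.04031903]
foot in wedge x,y mm 44.44538544388098 -1.6560190045019227
9.35 [ 0.47199143 -0.05103494 -0.01293149] [0.37632993 0.11007563 0.19747506]
```

View pics/w6.png

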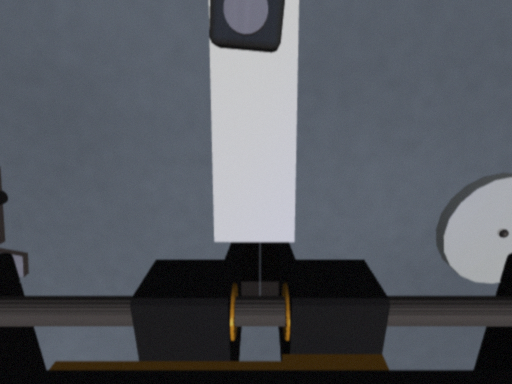

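The wrist view shows the wedge (212–297 columns) passing under the foot (245,15), well centred. Pushing on more slowly.

>>> drive_tool --targets '[{"tx":0.02,"ty":0.1,"tz":0,"wx":0,"wy":0,"wz":0,"claw":-1},{"tx":0.02,"ty":0.1,"tz":0,"wx":0,"wy":0,"wz":0,"claw":-1},{"tx":0.02,"ty":0.1,"tz":0,"wx":0,"wy":0,"wz":0,"claw":-1},{"tx":0.02,"ty":0.1,"tz":0,"wx":0,"wy":0,"wz":0,"claw":-1},{"tx":0.02,"ty":0.1,"tz":0,"wx":0,"wy":0,"wz":0,"claw":-1},{"tx":0.02,"ty":0.1,"tz":0,"wx":0,"wy":0,"wz":0,"claw":-1},{"tx":0.02,"ty":0.1,"tz":0,"wx":0,"wy":0,"wz":0,"claw":-1},{"tx":0.02,"ty":0.1,"tz":0,"wx":0,"wy":0,"wz":0,"claw":-1}]'

```text
clock: 10.15
tool_pos: [0.4763, -0.0292, -0.0129]
eef_rot: [0.775, 0.632, -0.001, 0.0]
contact_force: [-0.9, -5.6, 1.7]
opening: 0.009
finger_force: 2.7
```

>>> drive_tool --targets '[{"tx":0.02,"ty":0.08,"tz":0,"wx":0,"wy":0,"wz":0,"claw":-1},{"tx":0.02,"ty":0.08,"tz":0,"wx":0,"wy":0,"wz":0,"claw":-1},{"tx":0.02,"ty":0.08,"tz":0,"wx":0,"wy":0,"wz":0,"claw":-1},{"tx":0.01,"ty":0.08,"tz":0,"wx":0,"wy":0,"wz":0,"claw":-1},{"tx":0.01,"ty":0.08,"tz":0,"wx":0,"wy":0,"wz":0,"claw":-1},{"tx":0.01,"ty":0.08,"tz":0,"wx":0,"wy":0,"wz":0,"claw":-1},{"tx":0.01,"ty":0.08,"tz":0,"wx":0,"wy":0,"wz":0,"claw":-1},{"tx":0.01,"ty":0.08,"tz":0,"wx":0,"wy":0,"wz":0,"claw":-1}]'

```text
clock: 10.95
tool_pos: [0.4797, -0.0101, -0.0129]
eef_rot: [0.775, 0.632, -0.001, 0.0]
contact_force: [-0.5, -6.0, 0.7]
opening: 0.002
finger_force: 2.6
```

```bash
cat >> h.py <<'E'
def tilt(tag):
    "platter normal from all usable scene/top depth within 80 mm of its centre"
    for n in ('top','scene'):
        s=snap(n,tag+n); P=cloud(s).reshape(-1,3)
        g=(s['range_z'].ravel()>0)&(np.hypot(P[:,0]-.523,P[:,1]-.176)<.075)&(P[:,2]>.035)&(P[:,2]<.075)
        Q=P[g]; c=Q.mean(0) if len(Q) else 0
        A=np.c_[Q[:,:2]-[.523,.176],np.ones(len(Q))]
        w=np.ones(len(Q),bool)
        for _ in range(3):
            k=np.linalg.lstsq(A[w],Q[w,2],rcond=None)[0]; e=abs(A@k-Q[:,2]); w=e<2.5*np.median(e)
        print(n,len(Q),'slope x,y,z',k.round(4),'along spine',(k[:2]@[.263,.965]).round(4))
E
python3 - <<'E'
from h import *
wedge('w7'); tilt('a')
import h
E
```

```text
thin [0.49983734 0.10802641] size (0.121412493288517, 0.04593962803483009) ang 78.337166 zmax 0.021409277797966714 heel [4.7760060e-01 2.9744953e-04]
foot in wedge x,y mm 3.1332319650570923 -0.15075101570488114
11.0 [ 0.47983587 -0.00931991 -0.01289547] [-0.03417848 -3.42384092  0.62952744]
top 705 slope x,y,z [ 0.0115 -0.011   0.0529] along spine -0.0076
scene 3551 slope x,y,z [0.0039 0.0141 0.0507] along spine 0.0146
```

Run:
```python
import h,numpy as np
h.snap=lambda n,t:dict(np.load(f'pics/{n}0.npz'))
h.tilt('ref')
```

```text
top 3943 slope x,y,z [0.0149 0.0434 0.05  ] along spine 0.0458
scene 3477 slope x,y,z [0.0128 0.0431 0.0489] along spine 0.0449
```

Scene depth gives the tilt as down from 0.045 to 0.0146, with the foot at x≈+3 mm on the wedge. About 14 mm remains.

>>> drive_tool --targets '[{"tx":0.01,"ty":0.07,"tz":0,"wx":0,"wy":0,"wz":0,"claw":-1},{"tx":0.02,"ty":0.07,"tz":0,"wx":0,"wy":0,"wz":0,"claw":-1},{"tx":0.01,"ty":0.07,"tz":0,"wx":0,"wy":0,"wz":0,"claw":-1},{"tx":0.02,"ty":0.07,"tz":0,"wx":0,"wy":0,"wz":0,"claw":-1},{"tx":0.01,"ty":0.07,"tz":0,"wx":0,"wy":0,"wz":0,"claw":-1},{"tx":0.02,"ty":0.07,"tz":0,"wx":0,"wy":0,"wz":0,"claw":-1},{"tx":0,"ty":0,"tz":0,"wx":0,"wy":0,"wz":0,"claw":-1},{"tx":0,"ty":0,"tz":0,"wx":0,"wy":0,"wz":0,"claw":-1}]'

```text
clock: 11.9
tool_pos: [0.4825, 0.0039, -0.0129]
eef_rot: [0.774, 0.633, -0.001, -0.0]
contact_force: [-0.9, -4.1, 0.9]
opening: 0.005
finger_force: 2.2
```

Run:
```python
from h import *
wedge('w8'); tilt('b')
```

```text
thin [0.4989087  0.10778068] size (0.10698103904724121, 0.046137530356645584) ang 78.64946 zmax 0.021508426349504044 heel [ 4.772595e-01 -6.787479e-05]
foot in wedge x,y mm 3.5568726572434173 -0.7301547321666157
11.95 [ 0.48241312  0.00390088 -0.0129084 ] [-0.8820183  -4.7314289   1.59138573]
top 0 slope x,y,z [0. 0. 0.] along spine 0.0
scene 3575 slope x,y,z [0.0006 0.0026 0.0514] along spine 0.0027
  return _methods._mean(a, axis=axis, dtype=dtype,
  ret = ret.dtype.type(ret / rcount)
```

Tilt is now 0.003 rad. Backing straight away, then up.

>>> drive_tool --targets '[{"tx":-0.02,"ty":-0.1,"tz":0,"wx":0,"wy":0,"wz":0,"claw":-1},{"tx":-0.05,"ty":-0.25,"tz":0,"wx":0,"wy":0,"wz":0,"claw":-1},{"tx":-0.05,"ty":-0.25,"tz":0,"wx":0,"wy":0,"wz":0,"claw":-1},{"tx":-0.1,"ty":-0.5,"tz":0,"wx":0,"wy":0,"wz":0,"claw":-1},{"tx":-0.1,"ty":-0.6,"tz":0,"wx":0,"wy":0,"wz":0,"claw":-1},{"tx":0,"ty":-0.6,"tz":0.5,"wx":0,"wy":0,"wz":0,"claw":-1},{"tx":0,"ty":-0.6,"tz":1,"wx":0,"wy":0,"wz":0,"claw":-1},{"tx":0,"ty":-0.6,"tz":1,"wx":0,"wy":0,"wz":0,"claw":-1}]'

```text
clock: 12.85
tool_pos: [0.4724, -0.1017, 0.0626]
eef_rot: [0.774, 0.633, -0.001, -0.001]
contact_force: [1.2, -0.1, 0.2]
opening: 0.006
finger_force: 0.0
```

>>> drive_tool --targets '[{"tx":0,"ty":-1,"tz":1,"wx":0,"wy":0,"wz":0,"claw":-1},{"tx":0,"ty":-1,"tz":1,"wx":0,"wy":0,"wz":0,"claw":-1},{"tx":0,"ty":-1,"tz":0.5,"wx":0,"wy":0,"wz":0,"claw":-1},{"tx":0,"ty":-0.5,"tz":0,"wx":0,"wy":0,"wz":0,"claw":-1},{"tx":0,"ty":0,"tz":0,"wx":0,"wy":0,"wz":0,"claw":-1},{"tx":0,"ty":0,"tz":0,"wx":0,"wy":0,"wz":0,"claw":-1},{"tx":0,"ty":0,"tz":0,"wx":0,"wy":0,"wz":0,"claw":-1},{"tx":0,"ty":0,"tz":0,"wx":0,"wy":0,"wz":0,"claw":-1}]'

```text
clock: 13.65
tool_pos: [0.4728, -0.2038, 0.1361]
eef_rot: [0.773, 0.634, -0.0, -0.002]
contact_force: [0.7, 0.2, -0.0]
opening: -0.001
finger_force: 0.0
```

Run:
```python
from h import *
tilt('c'); a=cv2.imread('pics/ctop.png'); b=cv2.imread('pics/cscene.png'); print(r.get_state()['tool_pos'])
cv2.imwrite('pics/c9.png',np.hstack([cv2.resize(a[130:290,130:330],(400,320)),cv2.resize(b[120:280,200:400],(400,320))]))
```

```text
top 3890 slope x,y,z [0.0026 0.0024 0.0524] along spine 0.003
scene 3577 slope x,y,z [0.0015 0.0025 0.0514] along spine 0.0028
[ 0.47298068 -0.20454432  0.13653631]
```

View pics/c9.png

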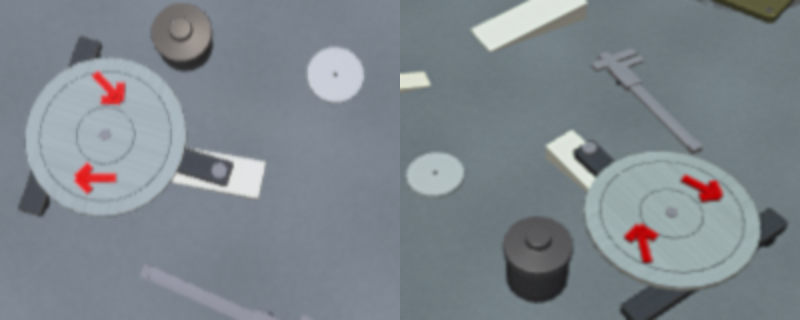

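The foot (left panel, (220,170)) sits on the wedge, whose heel edge is at (263,178). The platter is level to 0.003 rad, both views agree, and the bystanders haven't moved. Handing in.

```bash
python3 -c "
from h import *; print(workorder.finish_job())"
```

```text
the job is handed in; nothing more can be done
None
```

I pushed the wedge under the short foot and handed the job in; the platter then measured level to about 0.003 rad, the foot rested on the wedge, the arm was clear and the bystanders were undisturbed, but the hand-in returned no verdict.

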